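# Check a draft-shielded collectibles scale with its octagonal weight

## Robot

A 6-joint arm with a two-finger parallel gripper is mounted at the origin on the work surface. World frame = base frame: x ahead of the robot, y to its left, z up, the work surface at z = 0. Lengths are in m, angles in rad, forces in N, time in s.
With the tool pointing down it reaches from about 0.4 to 0.825 m from the base axis. Payload 7 kg.
Tool frame: the origin (TCP) lies midway between the tips of the shut fingers; the grasp point (between the pads) lies 19 mm behind it (bot.grasp_offset is the distance from the TCP to the grasp point, in m); x points along the fingers, y is the direction in which the jaws open and shut, and the axes are right-handed (so a half turn about x gives the same grasp; the last joint's range is limited). The gripper opens to 88 mm and grips with 3 to 60 N. Pads are 19 mm wide; open, the fingers measure 130 mm over their backs; the gripper's body (78 mm by 193 mm) begins 47 mm behind the grasp point.
Start: joints at [-1.015, 0.359, 0.012, 0, -1.224, -0.288], TCP at [0.179, -0.651, 0.227] pointing down, gripper open.
Joint ranges: [-3.07, 3.07], [-1.43, 2.12], [-1.02, 1.25], [-3.03, 1.67], [-3.05, -0], [-3.03, 3.03]. Speed limits (rad/s): [2.39, 2.39, 3.01, 3.14, 3.14, 3.14].

## Interface

Orientations are given as a rotation vector (axis times angle).
In Python, from rig import status, viewer, sign_off, bot gives the robot as it stands.
- The arm moves only by the tool apply_moves, never from a script. Its argument "motion" is a list of rows, each a list of 6 numbers: the shift along the tool's x, y, z in m, then the turn, a rotation vector about the tool's x, y, z in rad. In form: [[x, y, z, rx, ry, rz], ...]. A call has 1 to 8 rows; each row is the pose to reach, as a shift and turn from the pose measured when the call began, along the tool's axes at that moment; what a row does not reach only later rows make up. A row lasts 1/10 s, in which the tool goes at most 50 mm and 8.59 degrees, less where a joint would pass 70% of its speed; a pose out of reach is approached as far as the arm can. A call with a gripper value outside its range is refused whole. "fingers" is the finger opening in m, from 0 to 0.0876, set as the call begins (left out, the last holds). The fingers move at their own pace and stop on an object; "grip_force" is the grip in N (left out, the last holds). Time passes only in rows, so rows that repeat a pose let the fingers close. It gives the time, the measured TCP pose, the force and the opening at its end, in the units of the state.
- status.get_state(): the state, without advancing time (a new reading comes with each control period).
- viewer.snapshot(name): name is "side" or "top" or "wrist"; returns a dict with "img" (400x640x3 uint8, red, green, blue), "intrinsics" (3x3 intrinsics, pixels), "rvec" (rotation vector, rad) and "tvec" (3), from world to camera coordinates, as OpenCV has them; the wrist camera has in their place "T_tool_cam" (4x4, takes a point from camera to tool coordinates, whose origin is the TCP and whose axes are the tool frame's). Camera axes: x right, y down, z forward; pixel columns grow to the right and rows downward; lengths in m; the calibration is good to about 2 mm. A picture is of the moment at which its call begins: read the wrist's pose just before it. There is no depth.
- sign_off(): hands the job in, once; it reports no verdict.
The state is a dict: "time_s": time; "qpos": joint angles; "qd": joint speeds; "tau": joint torques, N m; "tcp_pos": TCP position; "ee_rot": TCP orientation; "force": force on the tool from outside, world axes, zero at the start; "torque": the same for the moment, N m; "opening": finger opening in m.
Only numpy, scipy, OpenCV 4.12 (cv2) and the standard library are available. Lean on these libraries where they do the work, as an engineer would, in place of code of your own. Each camera call takes 0.05 s, during which the arm holds its last target. There are 200 camera calls.

## Task

The eight-sided check weight lies on its side: stand it up on its foot on the open table and let go, then pick it up again and set it gently inside the ring marked on the scale's sprung pan, letting the spring take the load so that the pan never slams down to its stop. Once the weight stands there by itself, swing the scale's clear lid down fully shut over it. Leave the other things on the table where they are.

Things in the scene. Friction and masses are not known exactly. Their poses are not given: they have to be found in the camera images.
- weight: the only eight-sided weight, dark steel, 0.5 to 0.7 kg: body 44 mm across flats, 48 mm long, then neck 16 mm thick, 14 mm long, then round knob 26 mm across, 18 mm long. Starts lying on a flat. Origin: centre of its flat foot (end away from the knob), 22 mm above the table when lying; own x axis runs from foot to knob, up when it stands. Mass centre about 27 mm from the foot
- weight_knob (a point): centre of the weight's knob, 71 mm from the foot along the weight's x axis
- scale: scale fixed to the table: grey plinth 225 x 190 mm, 22 mm high, carrying a square open-topped draft shield of clear sheet with aluminium posts, 170 x 170 mm outside, walls 6 mm, rim 130 mm above the table. Origin: on the table under the centre of shield and pan; x points from the display side to the lid's hinge side, z up
- pan_center (a point): centre of the top face of the round steel pan (100 mm across, 4 mm thick) inside the shield; it moves with the pan, z up. The top face is 46 mm above the table when unloaded. A dark ring 64 mm across, concentric with the pan, marks where the weight belongs.
- pan (a joint): sinking of the pan, m: 0 unloaded, growing downwards, hard stop at 0.015. Spring 700 N/m with 0.2 N of preload, lightly damped: the weight at rest sinks it by 7 to 10 mm; if let go before the spring carries it, it bounces deeper
- lid (a joint): hinge angle of the clear lid, rad: 0 = shut flat on the rim, 1.57 = upright, stop at 1.9; starts at 1.62 to 1.8. The hinge is stiff: the lid stays where it is left (0.06 to 0.2 N m moves it down) and must be pushed right to the rim
- lid_hinge (a point): middle of the hinge line on the rim, 85 mm from the pan's axis on the scale's +x side, 130.5 mm above the table; its axes turn with the lid (y along the hinge line; parallel to the scale's when shut). The lid is a clear plate reaching 170 mm from the hinge along this point's -x, 170 mm wide, 5 mm thick; outer face on its +z side
- lid_handle (a point): outer end of the round black knob on the lid's outer face, 140 mm from the hinge line and in the middle of its width, 35 mm out from the face; the lid can also be pushed on its outer face beside the knob
- ball_carton: fixed open carton with four white balls, 170 x 170 mm and 82 mm high, a bystander; origin under its centre
- puck: black rubber puck, 76 mm across and 25 mm high, a bystander; origin under its centre
- tape: roll of clear tape lying flat, 90 mm across and 25 mm high, a bystander; origin under its centre
- small_weight: small round steel weight, 34 mm across and 26 mm high, a bystander; origin under its centre
- card_cases: stack of blue card cases, 75 x 55 x 30 mm, a bystander; origin under its centre
- eraser_box: small cardboard box, 45 x 120 x 30 mm, a bystander; origin under its centre
Things that resemble listed ones, but are neither listed nor needed, are in the scene too. Several things have the shape of the weight; the one meant has the colours described above.

How it is judged:
By the outcome, as a careful person would: the job done as asked, in the order asked, and still so for the second after the job is handed in, with the robot touching nothing.
It also fails if it takes over 72 s, if anything falls off the work surface, if the arm or the gripper's body presses on something with over 40 N, if the wrist force passes 120 N, or if a joint passes its speed limit or range.

## Working session

There is one attempt and no reset: what is moved stays moved. The work goes in short steps, Python scripts to look and compute and a tool call to move; the robot and the scene stay as the last step left them, time stands still between calls to the robot, and variables do not carry over. Pictures are saved under pics/ and viewed, about 8 in all and at most 12, crops included, and the job is handed in when it is done.

Besides the shell and the picture viewer there is one more tool, called after "Call:" by a JSON object that holds its "name" and its "arguments", one argument or row to a line. apply_moves: Moves the arm, as the interface text tells. Its arguments: {"type":"object","properties":{"motion":{"type":"array","items":{"type":"array","items":{"type":"number"}}},"fingers":{"type":"number"},"grip_force":{"type":"number"}},"required":["motion"]}

```bash
mkdir -p pics; ls
cat > h.py <<'E'
import numpy as np, cv2
from scipy.spatial.transform import Rotation as R
from rig import status, viewer, bot
def snap(n,f=None):
    s=status.get_state(); d=viewer.snapshot(n); img=d["img"]
    K=np.array(d["intrinsics"],float)
    if "T_tool_cam" in d:
        T=np.eye(4);T[:3,:3]=R.from_rotvec(s["ee_rot"]).as_matrix();T[:3,3]=s["tcp_pos"]
        W=T@np.array(d["T_tool_cam"]); Rc=W[:3,:3].T; t=-Rc@W[:3,3]
    else:
        Rc=R.from_rotvec(np.ravel(d["rvec"])).as_matrix(); t=np.ravel(d["tvec"])
    if f: cv2.imwrite(f,img[:,:,::-1]); np.savez(f[:-3]+"npz",K=K,R=Rc,t=t)
    return img,K,Rc,t
def load(f):
    z=np.load(f[:-3]+"npz"); return cv2.imread(f),z["K"],z["R"],z["t"]
def ray(c,u,v):
    _,K,Rc,t=c; d=Rc.T@np.linalg.solve(K,[u,v,1.]); return -Rc.T@t,d
def onz(c,u,v,z):
    o,d=ray(c,u,v); return o+d*(z-o[2])/d[2]
def proj(c,p):
    _,K,Rc,t=c; q=K@(Rc@np.array(p)+t); return q[:2]/q[2]
def tool():
    s=status.get_state(); return np.array(s["tcp_pos"]),R.from_rotvec(s["ee_rot"]).as_matrix(),s
def row(p,Rt=None):
    """row reaching world TCP p, rotation Rt"""
    a,A,s=tool(); sh=A.T@(np.array(p)-a); rv=R.from_matrix(A.T@(A if Rt is None else Rt)).as_rotvec()
    return np.round(np.r_[sh,rv],4)
E
python3 - <<'E'
from h import *
snap("top","pics/top.png");snap("side","pics/side.png");p,A,s=tool();print(s);print(A);print(bot.grasp_offset)
E
```

```text
pics
{'time_s': 0.1, 'qpos': array([-1.01489375e+00,  3.59320727e-01,  1.11727880e-02, -3.01471527e-04,
       -1.22408660e+00, -2.88103817e-01]), 'qd': array([-0.00071639, -0.00122364, -0.00145217,  0.00166303, -0.00134765,
       -0.0010158 ]), 'tau': array([-1.51791290e-03, -5.84163845e+01,  2.93752581e+01,  7.01562747e+00,
        1.00997166e-02, -4.79220512e-05]), 'tcp_pos': array([ 0.17847809, -0.65053977,  0.22572382]), 'ee_rot': array([-0.20901967,  1.56089313,  0.21126858]), 'force': array([ 0.7067749 ,  0.10701156, -1.32840472]), 'torque': array([ 0.06144188, -0.00568205, -0.03149835]), 'opening': 0.08751729888726952}
[[-5.18109866e-04 -2.64509940e-01  9.64382820e-01]
 [ 1.37126009e-03  9.64381855e-01  2.64510411e-01]
 [-9.99998926e-01  1.45946513e-03 -1.36943830e-04]]
0.0188
```

View pics/top.png

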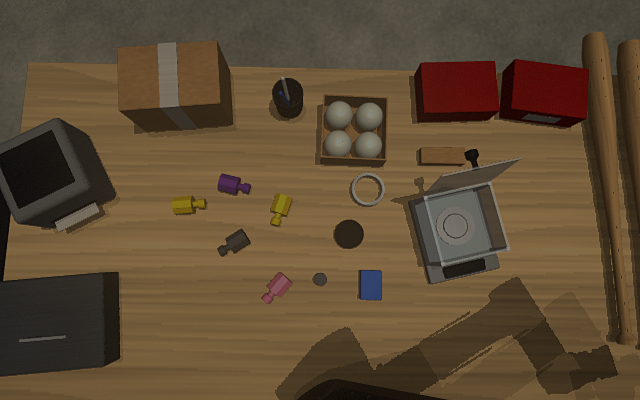

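View pics/side.png

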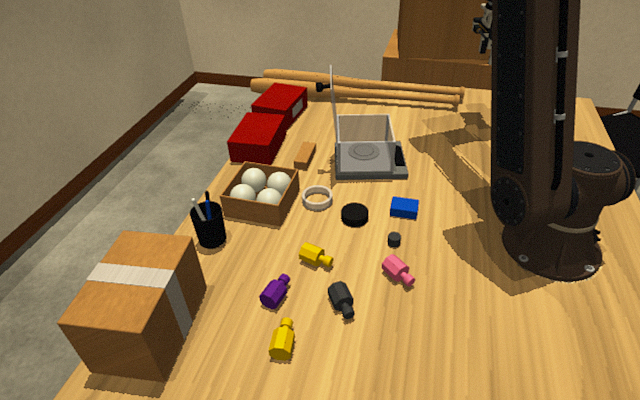

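Top view candidates: dark grey (235,243), yellow (188,205) and (281,208), purple (234,185), pink (277,287). The dark steel one at (235,243) matches; I'll measure it and check a crop.

Run:
```python
from h import *
c=load("pics/top.png");img=c[0]
print("K",c[1][0,0],"cam",(-c[2].T@c[3]).round(3))
x0,x1,y0,y1=205,265,220,265
sub=img[y0:y1,x0:x1].astype(int)
m=((sub.max(2)-sub.min(2)<25)&(sub.max(2)<110)).astype(np.uint8)
n,l,st,ce=cv2.connectedComponentsWithStats(m);k=1+st[1:,4].argmax();m=(l==k).astype(np.uint8)
ys,xs=np.nonzero(m);P=np.c_[xs+x0,ys+y0].astype(float);print(len(P),P.mean(0))
W=np.array([onz(c,u,v,.022) for u,v in P])[:,:2];mu=W.mean(0);w,V=np.linalg.eigh(np.cov(W.T));a=V[:,1]
s=(W-mu)@a;print(mu,a,s.min(),s.max())
for nm,u,v,z in[("knob",223,249,.013),("body",238,241,.03),("ringpan",456,226,.046),("puck",349,234,.025),("small",320,279,.026),("blue",371,285,.03),("pink",277,287,.022),("yel",281,208,.022),("tape",367,189,.025),("eraser",442,156,.03),("lidL",438,190,.13),("lidknob",471,155,.25),("edgeL",20,200,0),("carton",355,130,.08)]:print(nm,onz(c,u,v,z).round(3))
big=cv2.resize(img[190:300,180:310],None,fx=4,fy=4,interpolation=2);b2=cv2.resize(img[130:290,380:530],None,fx=4,fy=4,interpolation=2)[:640]
h=np.zeros((600,800,3),np.uint8);h[:440,:]=0
A=cv2.resize(img[215:275,200:260],(380,380),interpolation=2);B=cv2.resize(img[135:290,385:525],(420,465),interpolation=2)
h[:380,:380]=A;h[:465,380:800]=B;cv2.imwrite("pics/crop1.png",h[:470])
```

```text
K 440.8194762821416 cam [0.434 0.095 1.173]
431 [234.37587007 242.32018561]
[0.48143132 0.30176447] [-0.55546173  0.8315421 ] -0.03482388639296367 0.04667896187065235
knob [0.464 0.332 0.013]
body [0.485 0.291 0.03 ]
ringpan [ 0.531 -0.27   0.046]
puck [0.507 0.005 0.025]
small [0.391 0.079 0.026]
blue [ 0.378 -0.052  0.03 ]
pink [0.369 0.188 0.022]
yel [0.573 0.184 0.022]
tape [ 0.627 -0.042  0.025]
eraser [ 0.719 -0.243  0.03 ]
lidL [ 0.61  -0.201  0.13 ]
lidknob [ 0.667 -0.241  0.25 ]
edgeL [0.586 0.877 0.   ]
carton [ 0.771 -0.005  0.08 ]
```

View pics/crop1.png

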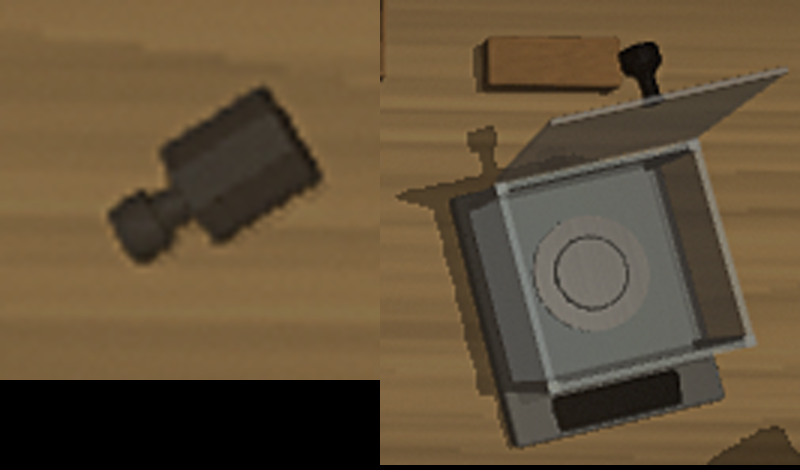

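Crop confirms the dark grey octagon lying down, knob toward +y; the shield, ring and lid edges are clear too. Now the kinematics available and the scale pose.

Run:
```python
from h import *
print([ (k,str(getattr(bot,k))[:200]) for k in dir(bot) if k[0]!='_'])
c=load("pics/top.png")
P=[onz(c,u,v,.13)[:2] for u,v in[(425,197.3),(490,184),(508.3,250),(442.3,265)]]
P=np.array(P);print(P.round(3),P.mean(0),[np.linalg.norm(P[i]-P[i-1]).round(3) for i in range(4)])
x=(P[0]+P[1]-P[2]-P[3]);x/=np.linalg.norm(x);print("scale x",x,np.degrees(np.arctan2(x[1],x[0])))
for u,v in [(183,205),(203,204),(234,185),(282,285),(268,298),(105,280),(110,190),(75,218)]:print(u,v,onz(c,u,v,.02).round(3))
```

```text
[('Unreachable', "<class 'rig.Unreachable'>"), ('grasp_offset', '0.0188')]
[[ 0.591 -0.17 ]
 [ 0.626 -0.328]
 [ 0.468 -0.366]
 [ 0.431 -0.207]] [ 0.52919014 -0.26766364] [np.float64(0.165), np.float64(0.163), np.float64(0.163), np.float64(0.163)]
scale x [0.97345754 0.2288677 ] 13.23041797485411
183 205 [0.577 0.44  0.02 ]
203 204 [0.58  0.388 0.02 ]
234 185 [0.632 0.31  0.02 ]
282 285 [0.374 0.176 0.02 ]
268 298 [0.341 0.211 0.02 ]
105 280 [0.381 0.627 0.02 ]
110 190 [0.614 0.633 0.02 ]
75 218 [0.538 0.717 0.02 ]
```

```bash
cat >> h.py <<'E'
def Rtool(az,tilt=0):
    """tool down, tool z toward azimuth az (rad); then turned by tilt about tool y"""
    z=np.array([np.cos(az),np.sin(az),0]);x=np.array([0,0,-1.]);y=np.cross(z,x)
    return np.c_[x,y,z]@R.from_rotvec([0,tilt,0]).as_matrix()
E
python3 - <<'E'
from h import *
az=np.arctan2(.8315,-.5555)
print(row([.42,-.1,.25],Rtool(0.97)),row([.47,.28,.22],Rtool(az)))
E
```

```text
[-2.360e-02  4.671e-01  3.785e-01 -7.023e-01  4.000e-04 -1.400e-03] [ 6.8000e-03  8.2030e-01  5.2730e-01 -1.8921e+00  1.3000e-03 -1.1000e-03]
```

Call:
{"name": "apply_moves", "arguments": {
  "motion": [
    [-0.024,0.467,0.379,-0.7,0,0],
    [-0.024,0.467,0.379,-0.7,0,0],
    [-0.024,0.467,0.379,-0.7,0,0],
    [-0.024,0.467,0.379,-0.7,0,0],
    [-0.024,0.467,0.379,-0.7,0,0],
    [-0.024,0.467,0.379,-0.9,0,0],
    [-0.024,0.467,0.379,-1.05,0,0],
    [-0.024,0.467,0.379,-1.2,0,0]
  ]
}}

```text
time_s: 0.9
tcp_pos: [0.3393, -0.2831, 0.2424]
ee_rot: [-1.099, 1.274, 1.101]
force: [1.0, -0.3, 0.4]
opening: 0.0876
```

Run:
```python
from h import *
az=np.arctan2(.8315,-.5555)
print(tool()[0],tool()[2]["qpos"],row([.47,.28,.22],Rtool(az)))
```

```text
[ 0.33934289 -0.28305844  0.24237278] [-0.24755199 -0.04809664 -0.44456973 -0.00149069 -1.17497831  0.10084548] [ 0.0232 -0.0466  0.5761 -0.7363  0.0016  0.    ]
```

Call:
{"name": "apply_moves", "arguments": {
  "motion": [
    [0.02,-0.047,0.576,-0.736,0,0],
    [0.02,-0.047,0.576,-0.736,0,0],
    [0.02,-0.047,0.576,-0.736,0,0],
    [0.02,-0.047,0.576,-0.736,0,0],
    [0.02,-0.047,0.576,-0.736,0,0],
    [0.02,-0.047,0.576,-0.736,0,0],
    [0.02,-0.047,0.576,-0.736,0,0],
    [0.02,-0.047,0.576,-0.736,0,0]
  ]
}}

```text
time_s: 1.7
tcp_pos: [0.4293, 0.1067, 0.2292]
ee_rot: [-1.628, 0.868, 1.629]
force: [1.7, -0.5, 0.0]
opening: 0.0874
```

Call:
{"name": "apply_moves", "arguments": {
  "motion": [
    [0,0,0.18,0,0,0],
    [0,0,0.18,0,0,0],
    [0,0,0.18,0,0,0],
    [0,0,0.18,0,0,0]
  ]
}}

```text
time_s: 2.1
tcp_pos: [0.3275, 0.2582, 0.2295]
ee_rot: [-1.628, 0.867, 1.63]
force: [0.4, 1.0, -0.8]
opening: 0.0875
```

Run:
```python
from h import *
az=np.arctan2(.8315,-.5555)
print(tool()[0],tool()[2]["qpos"],row([.47,.28,.22],Rtool(az)))
c=snap("wrist","pics/w1.png")
print("cam",(-c[2].T@c[3]).round(3)); print(proj(c,[.501,.273,.022]),proj(c,[.464,.332,.013]))
```

```text
[0.32747084 0.25819355 0.22953331] [ 1.14471449e+00 -8.82747987e-02 -5.11309579e-01 -9.30739780e-04
 -1.14555879e+00 -5.53318823e-01] [ 0.0096 -0.1305 -0.0613  0.002   0.0019  0.0014]
cam [0.372 0.19  0.388]
[178.52004734  94.97154567] [187.9554893  159.42546052]
```

View pics/w1.png

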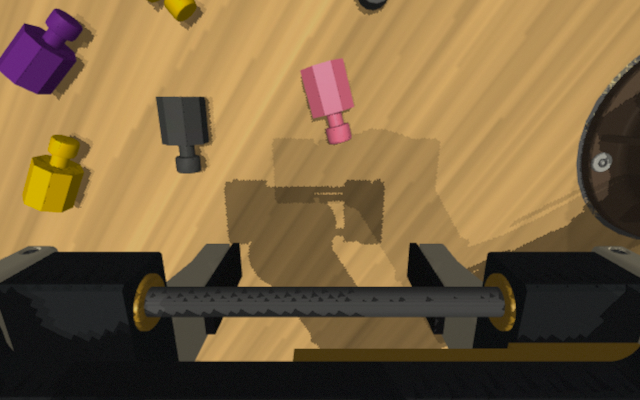

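Weight in wrist view: body (158–208, 97–145), knob (188,160), free surroundings; pink at (328,95), yellow (57,175). Refining the axis.

Run:
```python
from h import *
c=load("pics/w1.png");img=c[0].astype(int)
sub=img[85:180,145:225];m=((sub.max(2)-sub.min(2)<22)&(sub.max(2)<95)).astype(np.uint8)
n,l,st,ce=cv2.connectedComponentsWithStats(m);k=1+st[1:,4].argmax();print(st[k])
ys,xs=np.nonzero(l==k)
for r in range(10,90,6):
    q=xs[ys==r]
    if len(q): print(r+85,q.min()+145,q.max()+145,onz(c,q.min()+145,r+85,.022)[:2].round(4),onz(c,q.max()+145,r+85,.022)[:2].round(4))
```

```text
[  11   12   53   76 2786]
101 157 204 [0.5171 0.2911] [0.476  0.2635]
107 158 205 [0.5136 0.2961] [0.4723 0.2683]
113 159 205 [0.5101 0.3011] [0.4694 0.2738]
119 159 206 [0.5074 0.3067] [0.4656 0.2787]
125 160 206 [0.5038 0.3119] [0.4627 0.2843]
131 161 207 [0.5001 0.317 ] [0.4588 0.2893]
137 162 207 [0.4964 0.3223] [0.4558 0.295 ]
143 163 203 [0.4927 0.3276] [0.4564 0.3032]
149 180 193 [0.4743 0.3231] [0.4624 0.3152]
155 180 197 [0.4713 0.3291] [0.4557 0.3186]
161 176 199 [0.472  0.3376] [0.4508 0.3233]
167 177 200 [0.4681 0.3431] [0.4467 0.3288]
```

```bash
cat > g.py <<'E'
from h import *
az=np.radians(124);Rg=Rtool(az,np.radians(30));G=np.array([.4836,.3004,.024])
T=G+bot.grasp_offset*Rg[:,0]
E
python3 - <<'E'
from g import *
print(T, row(T-.1*Rg[:,0],Rg))
E
```

```text
[0.48885641 0.29260705 0.00771872] [ 0.1356 -0.1521 -0.0142 -0.0023  0.5263  0.0016]
```

Call:
{"name": "apply_moves", "arguments": {
  "motion": [
    [0.02,-0.1,-0.01,0,0.15,0],
    [0.06,-0.152,-0.014,0,0.3,0],
    [0.1,-0.152,-0.014,0,0.45,0],
    [0.135,-0.152,-0.014,0,0.526,0],
    [0.135,-0.152,-0.014,0,0.526,0],
    [0.135,-0.152,-0.014,0,0.526,0],
    [0.135,-0.152,-0.014,0,0.526,0]
  ]
}}

```text
time_s: 2.85
tcp_pos: [0.4607, 0.3338, 0.0952]
ee_rot: [-2.097, 1.117, 1.209]
force: [-0.0, -0.8, 0.5]
opening: 0.0872
```

Run:
```python
from g import *
p,A,s=tool();print(p,s["qpos"].round(3),row(T,Rg))
c=snap("wrist","pics/w2.png");print([proj(c,np.r_[.502,.273,.022]+k*np.r_[-.559,.829,0]) for k in(0,.048,.08)])
```

```text
[0.46072816 0.33383514 0.09516465] [ 1.226  0.412 -0.55   0.5   -0.999 -0.993] [ 1.007e-01 -3.000e-04  5.000e-04 -2.500e-03 -2.000e-04  1.000e-04]
[array([323.16342965, 170.52687926]), array([323.27145359, 230.9261011 ]), array([323.34865805, 274.09328246])]
```

View pics/w2.png

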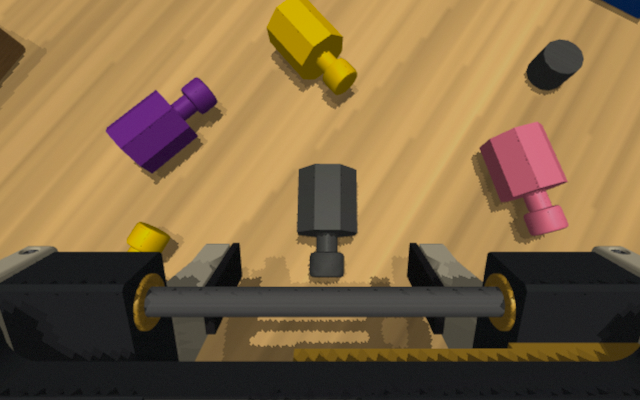

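Wrist view: weight centred between the fingers (axis at column ~327, expected 323), no neighbours in the fingers' way. Descend and grip.

Call:
{"name": "apply_moves", "arguments": {
  "motion": [
    [0.04,0,0,0,0,0],
    [0.07,0,0,0,0,0],
    [0.09,0,0,0,0,0],
    [0.1,0,0,0,0,0],
    [0.1,0,0,0,0,0]
  ]
}}

```text
time_s: 3.4
tcp_pos: [0.4895, 0.2926, 0.0108]
ee_rot: [-2.094, 1.114, 1.208]
force: [-0.0, -0.1, -0.0]
opening: 0.0879
```

Call:
{"name": "apply_moves", "arguments": {
  "motion": [
    [0,0,0,0,0,0],
    [0,0,0,0,0,0],
    [0,0,0,0,0,0],
    [0,0,0,0,0,0],
    [0,0,0,0,0,0]
  ],
  "fingers": 0.03,
  "grip_force": 35
}}

```text
time_s: 3.9
tcp_pos: [0.4894, 0.2931, 0.011]
ee_rot: [-2.094, 1.113, 1.208]
force: [-0.4, -0.5, 0.4]
opening: 0.0531
```

Call:
{"name": "apply_moves", "arguments": {
  "motion": [
    [0,0,0,0,0,0],
    [0,0,0,0,0,0],
    [0,0,0,0,0,0],
    [0,0,0,0,0,0]
  ]
}}

```text
time_s: 4.3
tcp_pos: [0.4892, 0.2925, 0.011]
ee_rot: [-2.094, 1.114, 1.208]
force: [-3.4, -1.6, 2.2]
opening: 0.0438
```

Call:
{"name": "apply_moves", "arguments": {
  "motion": [
    [-0.03,0,-0.017,0,0,0],
    [-0.069,0,-0.04,0,0,0],
    [-0.104,0,-0.06,0,0,0],
    [-0.13,0,-0.075,0,-0.15,0],
    [-0.13,0,-0.075,0,-0.3,0],
    [-0.13,0,-0.075,0,-0.45,0],
    [-0.13,0,-0.075,0,-0.524,0]
  ]
}}

```text
time_s: 5.0
tcp_pos: [0.4894, 0.2923, 0.1623]
ee_rot: [-1.622, 0.858, 1.629]
force: [0.7, -0.3, -6.0]
opening: 0.0436
```

Run:
```python
from g import *
p,A,s=tool();print(p,s["qpos"].round(3),s["force"],s["torque"],s["opening"])
Rs=Rtool(az,np.radians(-60));G2=np.array([.455,.355,.13])
print(row(G2+.0188*Rs[:,0],Rs), row(G2-[0,0,.09]+.0188*Rs[:,0],Rs))
```

```text
[0.48936239 0.29232664 0.16228933] [ 0.877  0.233 -0.317 -0.007 -1.009 -0.284] [ 0.70840125 -0.31096061 -5.98571394] [-0.32993296  0.07225087  0.00504332] 0.04364467403937654
[ 4.2500e-02 -5.8000e-03  8.7100e-02  7.0000e-04 -1.0382e+00  1.0200e-02] [ 1.3250e-01 -5.0000e-03  8.6300e-02  7.0000e-04 -1.0382e+00  1.0200e-02]
```

Call:
{"name": "apply_moves", "arguments": {
  "motion": [
    [0,-0.006,0.02,0,-0.149,0],
    [0,-0.006,0.04,0,-0.298,0],
    [0,-0.006,0.06,0,-0.447,0],
    [0.01,-0.006,0.087,0,-0.596,0],
    [0.02,-0.006,0.087,0,-0.745,0],
    [0.03,-0.006,0.087,0,-0.894,0.005],
    [0.042,-0.006,0.087,0,-1.038,0.01],
    [0.042,-0.006,0.087,0,-1.038,0.01]
  ]
}}

```text
time_s: 5.8
tcp_pos: [0.4456, 0.3645, 0.1101]
ee_rot: [-0.545, 0.317, 2.106]
force: [-2.6, -0.9, -7.8]
opening: 0.0435
```

Run:
```python
from g import *
p,A,s=tool();print(p,s["qpos"].round(3),s["force"],s["torque"],s["opening"])
Rs=Rtool(az,np.radians(-60));G2=np.array([.455,.355,.035])
print(row(G2+.0188*Rs[:,0],Rs))
snap("side","pics/s2.png")
im=cv2.imread("pics/s2.png")[150:400,180:480];cv2.imwrite("pics/s2c.png",cv2.resize(im,None,fx=2.4,fy=2.4))
```

```text
[0.44556003 0.36451871 0.11006702] [ 0.312  0.603 -0.008 -0.992 -1.489  0.641] [-2.55014262 -0.86527833 -7.83604349] [-4.35614179 -2.41116597  0.52143934] 0.043481875131934106
[ 0.0444 -0.0041 -0.0718 -0.0193  0.0071 -0.0041]
```

View pics/s2c.png

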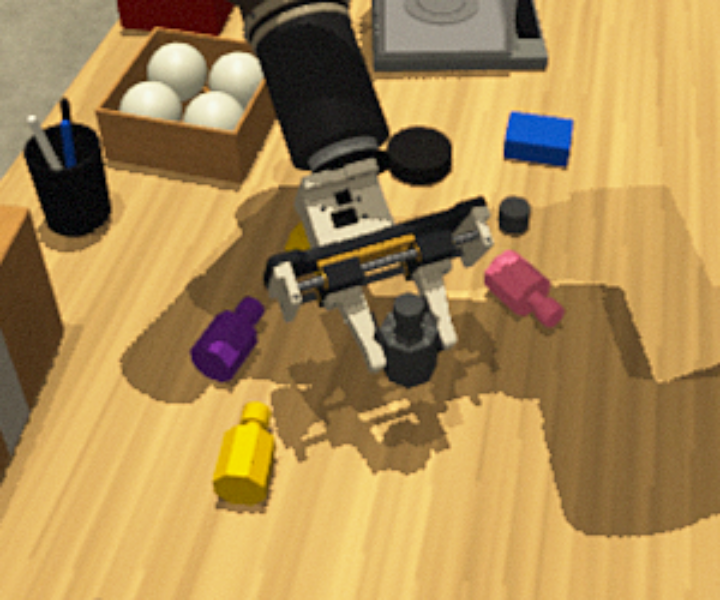

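Weight held upright over a clear patch (crop ~(410,340)). Lower it.

Call:
{"name": "apply_moves", "arguments": {
  "motion": [
    [0.015,-0.004,-0.02,-0.019,0.007,-0.004],
    [0.028,-0.004,-0.04,-0.019,0.007,-0.004],
    [0.036,-0.004,-0.056,-0.019,0.007,-0.004],
    [0.041,-0.004,-0.066,-0.019,0.007,-0.004],
    [0.043,-0.004,-0.07,-0.019,0.007,-0.004],
    [0.043,-0.004,-0.07,-0.019,0.007,-0.004]
  ]
}}

```text
time_s: 6.45
tcp_pos: [0.4477, 0.3694, 0.0319]
ee_rot: [-0.575, 0.296, 2.104]
force: [0.6, -0.0, -4.4]
opening: 0.0436
```

Run:
```python
from g import *
p,A,s=tool();print(p,s["qpos"].round(3),s["force"],s["opening"],A[2])
Rs=Rtool(az,np.radians(-60));G2=np.array([.455,.355,.032])
print(row(G2+.0188*Rs[:,0],Rs))
```

```text
[0.44765603 0.3693617  0.03191093] [ 0.318  0.713 -0.023 -1.002 -1.404  0.769] [ 0.57844291 -0.03707517 -4.44048551] 0.043586884848131856 [-0.50540186 -0.00645886  0.86285992]
[ 0.0049  0.002  -0.0079  0.0066 -0.0063  0.0015]
```

Call:
{"name": "apply_moves", "arguments": {
  "motion": [
    [0.0015,0.001,-0.003,0.006,-0.006,0],
    [0.003,0.001,-0.005,0.006,-0.006,0],
    [0.004,0.001,-0.007,0.006,-0.006,0],
    [0.004,0.001,-0.007,0.006,-0.006,0]
  ]
}}

```text
time_s: 6.85
tcp_pos: [0.447, 0.3687, 0.0237]
ee_rot: [-0.565, 0.299, 2.104]
force: [-0.8, 0.2, -4.9]
opening: 0.0439
```

Call:
{"name": "apply_moves", "arguments": {
  "motion": [
    [0.001,0,-0.0015,0,0,0],
    [0.002,0,-0.003,0,0,0],
    [0.002,0,-0.003,0,0,0]
  ]
}}

```text
time_s: 7.15
tcp_pos: [0.4471, 0.3688, 0.0211]
ee_rot: [-0.564, 0.297, 2.105]
force: [0.3, -1.9, 3.2]
opening: 0.0437
```

Contact made. Release.

Call:
{"name": "apply_moves", "arguments": {
  "motion": [
    [0,0,0,0,0,0],
    [0,0,0,0,0,0],
    [0,0,0,0,0,0],
    [0,0,0,0,0,0],
    [0,0,0,0,0,0],
    [0,0,0,0,0,0]
  ],
  "fingers": 0.085
}}

```text
time_s: 7.75
tcp_pos: [0.447, 0.3689, 0.0211]
ee_rot: [-0.564, 0.298, 2.105]
force: [-0.4, -0.1, 0.3]
opening: 0.0834
```

Run:
```python
from g import *
p,A,s=tool();print(p,s["force"],s["opening"])
c=snap("wrist","pics/w3.png")
```

```text
[0.44696285 0.36889946 0.02111215] [-0.36296669 -0.14255345  0.33919887] 0.08338418301556842
```

View pics/w3.png

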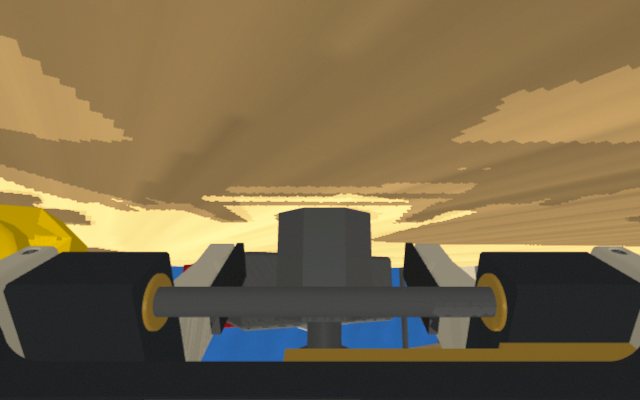

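Wrist view (inverted): the weight stands by itself between the open fingers (body x 278–370, knob below), fingers clear both sides. Back out and come above it.

Call:
{"name": "apply_moves", "arguments": {
  "motion": [
    [-0.04,0,0,0,0,0],
    [-0.08,0,0,0,0,0],
    [-0.12,0,0,0,0,0],
    [-0.16,0,0,0,0,0],
    [-0.2,0,0,0,0,0],
    [-0.2,0,0,0,0,0]
  ]
}}

```text
time_s: 8.4
tcp_pos: [0.5472, 0.2214, 0.1231]
ee_rot: [-0.57, 0.296, 2.1]
force: [0.2, 0.4, -0.7]
opening: 0.0849
```

Run:
```python
from g import *
p,A,s=tool();print(p,s["qpos"].round(3))
print(row([.4531,.3598,.21],Rtool(az)), row(p+[0,0,.1],Rtool(az)))
```

```text
[0.54718111 0.22137781 0.12306476] [ 0.099  0.688  0.192 -0.877 -1.687  0.679]
[1.0090e-01 6.0000e-04 1.5930e-01 1.0000e-04 1.0436e+00 7.3000e-03] [-5.0300e-02 -6.0000e-04  8.6400e-02  1.0000e-04  1.0436e+00  7.3000e-03]
```

Call:
{"name": "apply_moves", "arguments": {
  "motion": [
    [-0.03,0,0.05,0,0.15,0],
    [-0.05,0,0.086,0,0.3,0],
    [-0.03,0,0.1,0,0.45,0],
    [0,0,0.11,0,0.6,0],
    [0.03,0,0.13,0,0.75,0],
    [0.06,0,0.15,0,0.9,0],
    [0.1,0,0.159,0,1.044,0.007],
    [0.1,0,0.159,0,1.044,0.007]
  ]
}}

```text
time_s: 9.2
tcp_pos: [0.4466, 0.3677, 0.2091]
ee_rot: [-1.646, 0.859, 1.639]
force: [0.0, -2.0, -1.1]
opening: 0.0851
```

Run:
```python
from g import *
p,A,s=tool();print(p,s["qpos"].round(3))
c=snap("wrist","pics/w4.png")
print(proj(c,[.4531,.3598,.08]),proj(c,[.4531,.3598,.071]), row([.4531,.3598,.11],Rtool(az)))
```

```text
[0.44663829 0.3676848  0.20907342] [ 1.03   0.213 -0.234  0.005 -1.125 -0.423]
[322.76489324 182.76891346] [322.80631571 180.44269465] [ 0.0989 -0.0013 -0.0067  0.0134 -0.003  -0.0015]
```

View pics/w4.png

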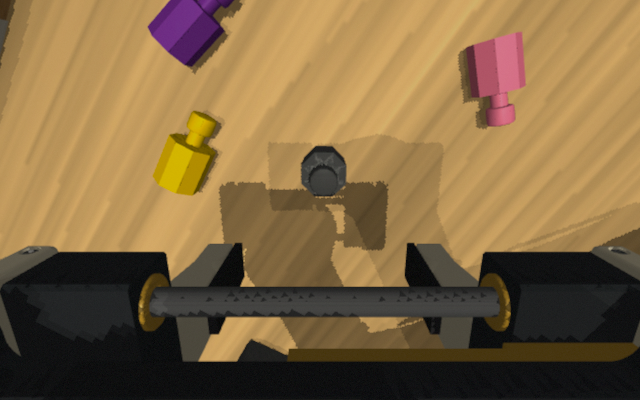

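Weight stands; knob top at (323,181), predicted (323,183). Descend on the knob.

Call:
{"name": "apply_moves", "arguments": {
  "motion": [
    [0.04,-0.001,-0.007,0.013,-0.003,0],
    [0.08,-0.001,-0.007,0.013,-0.003,0],
    [0.12,-0.001,-0.007,0.013,-0.003,0],
    [0.145,-0.001,-0.007,0.013,-0.003,0],
    [0.156,-0.001,-0.007,0.013,-0.003,0],
    [0.156,-0.001,-0.007,0.013,-0.003,0]
  ]
}}

```text
time_s: 9.85
tcp_pos: [0.4528, 0.3579, 0.0514]
ee_rot: [-1.631, 0.873, 1.634]
force: [-0.0, 0.3, 0.9]
opening: 0.0852
```

Run:
```python
from g import *
p,A,s=tool();print(p,s["force"],row([.4531,.3593,.053],Rtool(az)))
```

```text
[0.45278705 0.35786793 0.05141958] [-0.00314302  0.32088714  0.92525322] [-0.0016 -0.0011  0.001  -0.0007 -0.0007 -0.0046]
```

Call:
{"name": "apply_moves", "arguments": {
  "motion": [
    [0,0,0.001,0,0,0],
    [0,0,0.001,0,0,0],
    [0,0,0.001,0,0,0],
    [0,0,0.001,0,0,0],
    [0,0,0.001,0,0,0],
    [0,0,0.001,0,0,0],
    [0,0,0.001,0,0,0],
    [0,0,0.001,0,0,0]
  ],
  "fingers": 0.015,
  "grip_force": 30
}}

```text
time_s: 10.65
tcp_pos: [0.4524, 0.3589, 0.0515]
ee_rot: [-1.631, 0.872, 1.633]
force: [2.2, 0.4, 1.1]
opening: 0.0267
```

Call:
{"name": "apply_moves", "arguments": {
  "motion": [
    [0,0,0,0,0,0],
    [0,0,0,0,0,0],
    [0,0,0,0,0,0]
  ]
}}

```text
time_s: 10.95
tcp_pos: [0.4525, 0.359, 0.0515]
ee_rot: [-1.631, 0.872, 1.633]
force: [1.0, 0.3, -1.2]
opening: 0.0253
```

Run:
```python
from g import *
p,A,s=tool();print(p,s["force"],s["opening"],s["qpos"].round(2));azs=np.radians(13.2)
print(row([.42,.1,.27],Rtool(np.radians(70))),row([.4531,.3593,.053],Rtool(az)))
```

```text
[0.45251829 0.35903888 0.0514641 ] [ 0.9673175   0.34257127 -1.17711541] 0.02526999075771523 [ 1.01  0.37 -0.41 -0.   -0.79 -0.41]
[-0.2177  0.1726 -0.1968  0.942  -0.0024 -0.0034] [-0.0015 -0.0006 -0.0001 -0.0005 -0.0006 -0.004 ]
```

Call:
{"name": "apply_moves", "arguments": {
  "motion": [
    [-0.02,0,0,0,0,0],
    [-0.05,0,0,0,0,0],
    [-0.09,0,0,0,0,0],
    [-0.13,0,0,0,0,0],
    [-0.17,0.03,-0.03,0.14,0,0],
    [-0.2,0.06,-0.06,0.28,0,0],
    [-0.218,0.09,-0.1,0.42,0,0],
    [-0.218,0.12,-0.13,0.56,0,0]
  ]
}}

```text
time_s: 11.75
tcp_pos: [0.4269, 0.1882, 0.2712]
ee_rot: [-1.23, 1.198, 1.23]
force: [1.8, -0.7, -4.7]
opening: 0.0251
```

Run:
```python
from g import *
p,A,s=tool();print(p,s["force"],s["opening"],s["qpos"].round(2));azs=np.radians(13.2)
print(row([.42,.0,.27],Rtool(np.radians(40))))
```

```text
[0.42690625 0.18821082 0.27116025] [ 1.7813713  -0.7482192  -4.73788372] 0.025124000223755487 [ 0.84 -0.02 -0.35 -0.   -1.24 -0.81]
[ 1.400e-03  1.220e-02 -1.879e-01  9.007e-01 -1.700e-03 -9.000e-04]
```

Call:
{"name": "apply_moves", "arguments": {
  "motion": [
    [0,0,-0.035,0.14,0,0],
    [0,0,-0.075,0.28,0,0],
    [0,0.005,-0.115,0.42,0,0],
    [0,0.01,-0.155,0.56,0,0],
    [0,0.012,-0.19,0.7,0,0],
    [0,0.012,-0.21,0.84,0,0],
    [0,0.012,-0.23,0.98,0,0],
    [0,0.012,-0.23,1.1,0,0]
  ]
}}

```text
time_s: 12.55
tcp_pos: [0.4198, -0.044, 0.2704]
ee_rot: [-0.385, 1.541, 0.385]
force: [-0.4, 0.7, -4.8]
opening: 0.0253
```

Run:
```python
from g import *
p,A,s=tool();print(p,s["force"],s["opening"],s["qpos"].round(2));azs=np.radians(13.2)
print(row([.465,-.285,.30],Rtool(azs)))
```

```text
[ 0.41983663 -0.04395683  0.27037312] [-0.43875383  0.71469589 -4.81082714] 0.025284639016763914 [ 0.37 -0.1  -0.43 -0.   -1.25 -1.45]
[-2.950e-02 -2.339e-01 -7.390e-02  2.604e-01 -4.600e-03 -1.000e-04]
```

Run:
```python
from h import *
c=load("pics/side.png");print(onz(c,364.5,151.5,.046), proj(c,[.53,-.269,.046]), proj(c,[.613,-.249,.13]))
c=load("pics/top.png");g=cv2.cvtColor(c[0],cv2.COLOR_BGR2GRAY)[208:246,436:476]
m=(cv2.medianBlur(g,31).astype(int)-g>12).astype(np.uint8)*255
n,l,st,ce=cv2.connectedComponentsWithStats(m);k=1+st[1:,4].argmax();ys,xs=np.nonzero(l==k);e=cv2.fitEllipse(np.c_[xs,ys].astype(np.float32));print(e,onz(c,e[0][0]+436,e[0][1]+208,.046))
```

```text
[ 0.52443832 -0.25762306  0.046     ] [363.38778204 149.36840917] [336.63252169 126.82205419]
((19.042591094970703, 17.514827728271484), (23.509723663330078, 24.52495574951172), 137.9160614013672) [ 0.53172697 -0.26717635  0.046     ]
```

Call:
{"name": "apply_moves", "arguments": {
  "motion": [
    [-0.01,-0.03,0,0.1,0,0],
    [-0.02,-0.07,0,0.2,0,0],
    [-0.03,-0.11,0,0.26,0,0],
    [-0.03,-0.15,-0.02,0.26,0,0],
    [-0.03,-0.19,-0.04,0.26,0,0],
    [-0.03,-0.22,-0.06,0.26,0,0],
    [-0.03,-0.234,-0.074,0.26,0,0],
    [-0.03,-0.234,-0.074,0.26,0,0]
  ]
}}

```text
time_s: 13.35
tcp_pos: [0.4632, -0.2869, 0.2987]
ee_rot: [-0.178, 1.572, 0.179]
force: [-0.4, 0.2, -5.0]
opening: 0.0249
```

Run:
```python
from g import *
p,A,s=tool();print(p,s["force"],s["opening"],s["qpos"].round(2));azs=np.radians(13.2)
print(row([.53,-.269,.24],Rtool(azs)))
snap("side","pics/s3.png")
```

```text
[ 0.4632053  -0.28692209  0.29868307] [-0.40004579  0.18846722 -5.01928956] 0.024928900182479095 [-0.19  0.11 -0.15  0.   -1.32 -1.15]
[ 0.0581  0.0023  0.0696 -0.003  -0.008  -0.0017]
```

Run:
```python
from g import *
print(row([.531,-.267,.22],Rtool(np.radians(13.2))))
```

```text
[ 0.0784  0.003   0.0705 -0.0024 -0.0072 -0.0018]
```

Call:
{"name": "apply_moves", "arguments": {
  "motion": [
    [0.01,0.002,0.02,0,-0.008,0],
    [0.02,0.003,0.045,0,-0.008,0],
    [0.04,0.004,0.07,0,-0.008,0],
    [0.06,0.004,0.07,0,-0.008,0],
    [0.078,0.004,0.07,0,-0.008,0],
    [0.078,0.004,0.07,0,-0.008,0]
  ]
}}

```text
time_s: 14.0
tcp_pos: [0.5288, -0.264, 0.2165]
ee_rot: [-0.176, 1.569, 0.184]
force: [-0.4, -0.3, -5.0]
opening: 0.025
```

Run:
```python
from g import *
p,A,s=tool();print(p,s["force"],s["opening"])
print(row([.531,-.267,.12],Rtool(np.radians(13.2))))
c=snap("side","pics/s3.png");F=p-[0,0,.0515];print(proj(c,F),proj(c,F+[0,0,.08]))
im=cv2.imread("pics/s3.png")[20:220,250:480];cv2.imwrite("pics/s3c.png",cv2.resize(im,None,fx=3,fy=3))
```

```text
[ 0.52884802 -0.26400973  0.2164726 ] [-0.35080251 -0.34035844 -5.03842226] 0.025039322350015644
[ 0.0964 -0.004   0.0019 -0.0016 -0.0049 -0.0057]
[364.92032105 117.14001049] [365.98848274  92.67512381]
```

View pics/s3c.png

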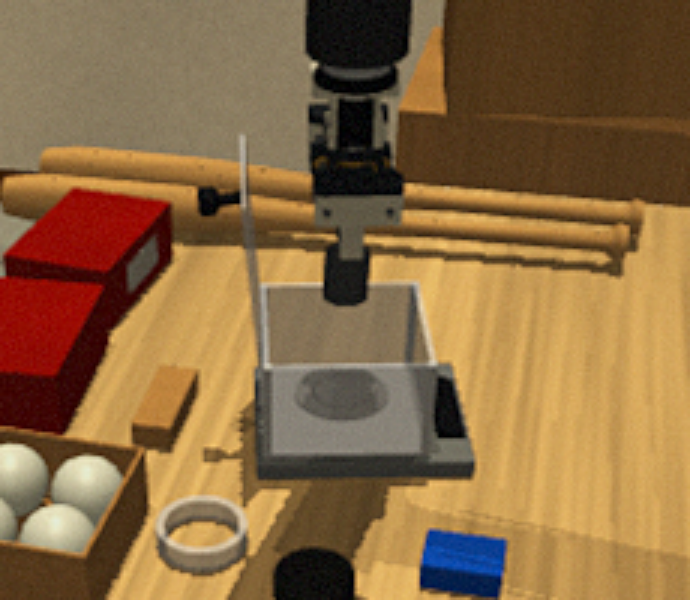

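Weight hangs vertically over the pan, clear of lid (left) and walls. Lower into the shield.

Call:
{"name": "apply_moves", "arguments": {
  "motion": [
    [0.02,-0.004,0.002,0,-0.005,-0.005],
    [0.045,-0.004,0.002,0,-0.005,-0.005],
    [0.07,-0.004,0.002,0,-0.005,-0.005],
    [0.09,-0.004,0.002,0,-0.005,-0.005],
    [0.1,-0.004,0.002,0,-0.005,-0.005],
    [0.104,-0.004,0.002,0,-0.005,-0.005],
    [0.104,-0.004,0.002,0,-0.005,-0.005]
  ]
}}

```text
time_s: 14.75
tcp_pos: [0.5327, -0.2679, 0.1152]
ee_rot: [-0.181, 1.56, 0.179]
force: [0.2, -0.5, -4.3]
opening: 0.0251
```

Run:
```python
from g import *
p,A,s=tool();print(p,s["force"],s["opening"])
print(row([.531,-.267,.0985],Rtool(np.radians(13.2))))
```

```text
[ 0.53274609 -0.26789141  0.11524695] [ 0.20502268 -0.47613233 -4.27044834] 0.0251127243922417
[ 0.0167  0.0013 -0.0015 -0.001   0.0029  0.0018]
```

Call:
{"name": "apply_moves", "arguments": {
  "motion": [
    [0.006,0.001,-0.001,0,0.003,0.002],
    [0.011,0.001,-0.001,0,0.003,0.002],
    [0.014,0.001,-0.001,0,0.003,0.002],
    [0.016,0.001,-0.001,0,0.003,0.002],
    [0.018,0.001,-0.001,0,0.003,0.002],
    [0.019,0.001,-0.001,0,0.003,0.002],
    [0.02,0.001,-0.001,0,0.003,0.002],
    [0.02,0.001,-0.001,0,0.003,0.002]
  ]
}}

```text
time_s: 15.55
tcp_pos: [0.5319, -0.2672, 0.0954]
ee_rot: [-0.18, 1.563, 0.18]
force: [0.5, 0.7, -2.9]
opening: 0.0249
```

Call:
{"name": "apply_moves", "arguments": {
  "motion": [
    [0.001,0,0,0,0,0],
    [0.002,0,0,0,0,0],
    [0.003,0,0,0,0,0],
    [0.004,0,0,0,0,0],
    [0.004,0,0,0,0,0],
    [0.004,0,0,0,0,0]
  ]
}}

```text
time_s: 16.15
tcp_pos: [0.5321, -0.2672, 0.0916]
ee_rot: [-0.18, 1.563, 0.18]
force: [-0.3, 1.4, 0.9]
opening: 0.0252
```

Call:
{"name": "apply_moves", "arguments": {
  "motion": [
    [0.0005,0,0,0,0,0],
    [0.001,0,0,0,0,0],
    [0.001,0,0,0,0,0],
    [0.001,0,0,0,0,0]
  ]
}}

```text
time_s: 16.55
tcp_pos: [0.5322, -0.2673, 0.0907]
ee_rot: [-0.18, 1.562, 0.18]
force: [-0.4, 1.1, 0.6]
opening: 0.0252
```

Call:
{"name": "apply_moves", "arguments": {
  "motion": [
    [0,0,0,0,0,0]
  ]
}}

```text
time_s: 16.65
tcp_pos: [0.5323, -0.2672, 0.0908]
ee_rot: [-0.18, 1.562, 0.18]
force: [-0.8, 1.9, 0.4]
opening: 0.0251
```

Call:
{"name": "apply_moves", "arguments": {
  "motion": [
    [0,0,0,0,0,0]
  ]
}}

```text
time_s: 16.75
tcp_pos: [0.5322, -0.2672, 0.0907]
ee_rot: [-0.18, 1.562, 0.18]
force: [0.6, 0.7, 0.7]
opening: 0.025
```

Call:
{"name": "apply_moves", "arguments": {
  "motion": [
    [0,0,0,0,0,0]
  ]
}}

```text
time_s: 16.85
tcp_pos: [0.5322, -0.2672, 0.0908]
ee_rot: [-0.18, 1.562, 0.18]
force: [-0.4, 0.9, 0.3]
opening: 0.0252
```

Spring carries the load (force ≈ 0.5 N). Open the fingers.

Call:
{"name": "apply_moves", "arguments": {
  "motion": [
    [0,0,0,0,0,0],
    [0,0,0,0,0,0],
    [0,0,0,0,0,0],
    [0,0,0,0,0,0],
    [0,0,0,0,0,0],
    [0,0,0,0,0,0],
    [0,0,0,0,0,0]
  ],
  "fingers": 0.065
}}

```text
time_s: 17.55
tcp_pos: [0.5322, -0.2672, 0.0908]
ee_rot: [-0.18, 1.562, 0.18]
force: [0.1, -0.2, -0.2]
opening: 0.0649
```

Call:
{"name": "apply_moves", "arguments": {
  "motion": [
    [-0.02,0,0,0,0,0],
    [-0.05,0,0,0,0,0],
    [-0.09,0,0,0,0,0],
    [-0.13,0,0,0,0,0],
    [-0.16,0,0,0,0,0],
    [-0.16,0,-0.03,0,0,0],
    [-0.16,0,-0.08,0,0,0],
    [-0.16,0,-0.13,0,0,0]
  ]
}}

```text
time_s: 18.35
tcp_pos: [0.4042, -0.2968, 0.2505]
ee_rot: [-0.181, 1.562, 0.181]
force: [-0.4, -1.6, 0.2]
opening: 0.0651
```

Run:
```python
from g import *
p,A,s=tool();print(p,s["force"],s["opening"],s["qpos"].round(2))
c=snap("top","pics/t2.png");d=snap("side","pics/s4.png")
a=cv2.resize(c[0][130:290,380:530,::-1],None,fx=2.6,fy=2.6);b=cv2.resize(d[0][40:200,290:440,::-1],None,fx=2.6,fy=2.6)
cv2.imwrite("pics/both.png",np.hstack([a,b]))
F=[.532,-.2672,.039];
for q in(c,d):print(proj(q,F),proj(q,[.532,-.2672,.119]),proj(q,[.613,-.248,.13]))
```

```text
[ 0.4042011  -0.2967716   0.25045347] [-0.35379387 -1.56200675  0.19168137] 0.06506337623728611 [-0.24  0.05 -0.32 -0.   -1.19 -1.1 ]
[454.19262348 225.63104446] [464.63947709 222.9234156 ] [457.1848611  188.92999029]
[362.59437029 151.43546053] [363.51071226 129.74019809] [336.56161916 126.9845195 ]
```

View pics/both.png

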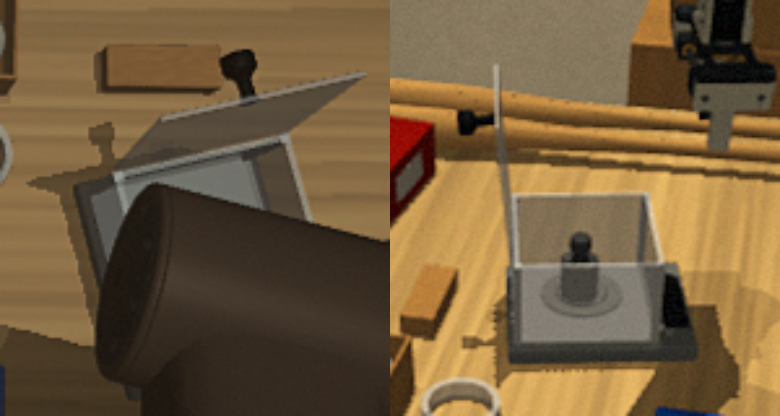

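The weight stands upright on the pan inside the ring (side view crop (580,270)); lid still up at left with handle behind. Next: measure the lid's angle, then go over it to its outer face.

```bash
cat >> h.py <<'E'
SX=np.array([np.cos(.2304),np.sin(.2304),0]);SY=np.array([-SX[1],SX[0],0]);H=np.array([.531,-.267,.1305])+.085*SX
def lidpt(phi,r,lat,out=0):
    e=-np.cos(phi)*SX+np.sin(phi)*np.array([0,0,1.]);n=np.sin(phi)*SX+np.cos(phi)*np.array([0,0,1.]);return H+r*e+lat*SY+out*n
E
python3 - <<'E'
from h import *
c=load("pics/t2.png");d=load("pics/s4.png");print(H)
for f in np.arange(1.6,1.86,.05):print(f.round(2),[proj(c,lidpt(f,.17,l)).round(1) for l in(.085,-.085)],proj(c,lidpt(f,.14,0,.04)).round(1),[proj(d,lidpt(f,.17,l)).round(1) for l in(.085,-.085)])
S=np.r_[H]+.062*SX+.045*SY
Rv=Rtool(.2304);S[2]=.40;print(S,row([.42,-.25,.40],Rv),row(S,Rv))
E
```

```text
[ 0.61375389 -0.24758881  0.1305    ]
1.6 [array([443.1, 181.2]), array([523.2, 163.8])] [472.8 157.7] [array([334.6,  87.8]), array([334.2,  62.6])]
1.65 [array([442. , 177.2]), array([521.9, 159.9])] [471.6 154.9] [array([331.4,  88. ]), array([331.4,  62.8])]
1.7 [array([440.8, 173.3]), array([520.6, 156.1])] [470.3 152.1] [array([328.3,  88.3]), array([328.5,  63.1])]
1.75 [array([439.6, 169.4]), array([519.2, 152.3])] [469.  149.5] [array([325.2,  88.8]), array([325.7,  63.6])]
1.8 [array([438.3, 165.7]), array([517.7, 148.7])] [467.7 147.1] [array([322.1,  89.5]), array([323. ,  64.2])]
1.85 [array([437. , 162.1]), array([516.1, 145.2])] [466.3 144.8] [array([319.1,  90.2]), array([320.2,  64.9])]
[ 0.66383903 -0.18961917  0.4       ] [-1.486e-01  4.160e-02  2.950e-02 -2.900e-03  1.500e-03  1.000e-04] [-1.482e-01  4.540e-02  2.807e-01 -2.900e-03  1.500e-03  1.000e-04]
```

Call:
{"name": "apply_moves", "arguments": {
  "motion": [
    [-0.04,0,0,0,0,0],
    [-0.09,0,0,0,0,0],
    [-0.13,0.02,0.02,0,0,0],
    [-0.15,0.045,0.06,0,0,0],
    [-0.15,0.045,0.1,0,0,0],
    [-0.15,0.045,0.15,0,0,0],
    [-0.15,0.045,0.2,0,0,0],
    [-0.15,0.045,0.25,0,0,0]
  ],
  "fingers": 0.0
}}

```text
time_s: 19.25
tcp_pos: [0.6358, -0.1961, 0.4019]
ee_rot: [-0.179, 1.561, 0.179]
force: [0.9, -2.4, 0.8]
opening: 0.0064
```

Run:
```python
from h import *
S=np.r_[H]+.062*SX+.045*SY;Rv=Rtool(.2304);S[2]=.4
p,A,s=tool();print(p,s["opening"],s["qpos"].round(2),row(S,Rv));S[2]=.25;print(row(S,Rv))
```

```text
[ 0.63582805 -0.19611512  0.40194111] 0.0063650180549179505 [-0.01  0.29  0.3  -0.   -1.58 -1.34] [ 0.002   0.      0.0288 -0.0026  0.0021  0.0003]
[ 0.152   0.      0.0284 -0.0026  0.0021  0.0003]
```

Call:
{"name": "apply_moves", "arguments": {
  "motion": [
    [0.0,0,0.029,0,0,0],
    [0.0,0,0.029,0,0,0],
    [0.03,0,0.029,0,0,0],
    [0.07,0,0.029,0,0,0],
    [0.11,0,0.029,0,0,0],
    [0.14,0,0.029,0,0,0],
    [0.152,0,0.029,0,0,0],
    [0.152,0,0.029,0,0,0]
  ]
}}

```text
time_s: 20.05
tcp_pos: [0.6636, -0.1896, 0.2487]
ee_rot: [-0.178, 1.564, 0.179]
force: [1.7, -0.5, 0.3]
opening: 0.0004
```

```bash
cat > lid.py <<'E'
from h import *
Rv=Rtool(.2304);p,A,s=tool()
q=p-H;print("rel x %.4f y %.4f z %.4f"%(q@SX,q@SY,q[2]),"phi~%.3f"%np.arctan2(q[2],-(q@SX-.0095)),s["force"].round(2),s["torque"].round(2),s["opening"],"force along x %.2f"%(s["force"]@SX))
for f in (1.6,1.45,1.3,1.15,1.0,.85,.7,.55,.4,.25,.12,.0):
    T=lidpt(f,.12,.045,.004)+.0095*SX
    print(f,row(T,Rv)[[0,1,2]].round(3))
E
python3 lid.py
python3 - <<'E'
from h import *
snap("side","pics/s5.png");im=cv2.imread("pics/s5.png")[0:200,250:450];cv2.imwrite("pics/s5c.png",cv2.resize(im,None,fx=3,fy=3))
E
```

```text
rel x 0.0618 y 0.0451 z 0.1182 phi~1.988 [ 1.68 -0.46  0.3 ] [-0.01 -0.    0.01] 0.00043095019221393063 force along x 1.53
1.6 [-0.002 -0.    -0.045]
1.45 [-0.001 -0.    -0.063]
1.3 [ 0.002 -0.    -0.08 ]
1.15 [ 0.007 -0.    -0.098]
1.0 [ 0.015 -0.    -0.114]
0.85 [ 0.025 -0.    -0.128]
0.7 [ 0.038 -0.    -0.142]
0.55 [ 0.052 -0.    -0.152]
0.4 [ 0.068 -0.001 -0.161]
0.25 [ 0.085 -0.001 -0.168]
0.12 [ 0.1   -0.001 -0.171]
0.0 [ 0.114 -0.001 -0.172]
```

View pics/s5c.png

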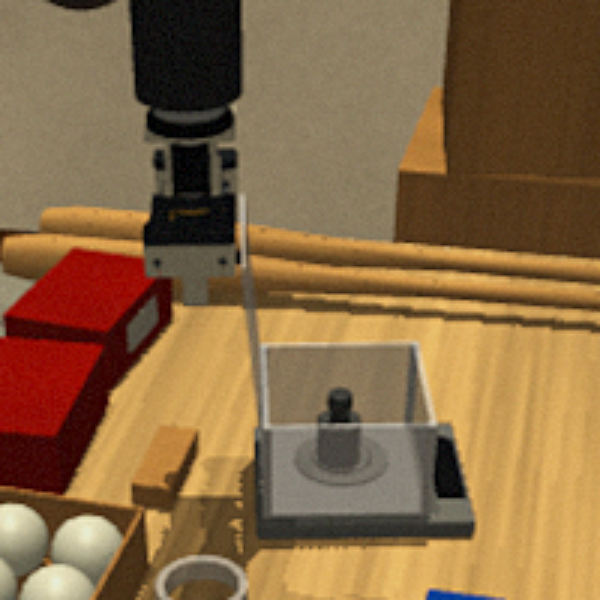

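Run:
```python
from h import *
c=load("pics/s5.png");p,_,_=tool()
f=lambda q:((proj(c,q)-[250,0])*3).round(0)
for z in(.066,.055,.045,.035):
  for dx in(-.039,.039):print(z,dx,f(p+dx*SX+.0965*SY+[0,0,z]),f(p+dx*SX-.0965*SY+[0,0,z]))
print("tip",f(p))
```

```text
0.066 -0.039 [232. 275.] [233. 185.]
0.066 0.039 [141. 276.] [153. 187.]
0.055 -0.039 [232. 287.] [234. 196.]
0.055 0.039 [142. 288.] [154. 198.]
0.045 -0.039 [233. 297.] [234. 206.]
0.045 0.039 [143. 299.] [154. 207.]
0.035 -0.039 [233. 308.] [234. 216.]
0.035 0.039 [143. 309.] [155. 217.]
tip [193. 294.]
```

Side view: fingertip behind the lid's outer face, gripper body above the lid's top edge, weight standing. Push along the arc.

Call:
{"name": "apply_moves", "arguments": {
  "motion": [
    [-0.002,0,-0.025,0,0,0],
    [-0.002,0,-0.045,0,0,0],
    [-0.001,0,-0.063,0,0,0],
    [0.002,0,-0.08,0,0,0],
    [0.007,0,-0.098,0,0,0],
    [0.015,0,-0.114,0,0,0],
    [0.015,0,-0.114,0,0,0]
  ]
}}

```text
time_s: 20.8
tcp_pos: [0.553, -0.2161, 0.2379]
ee_rot: [-0.179, 1.558, 0.177]
force: [0.4, -0.8, 0.7]
opening: 0.0003
```

```bash
python3 lid.py
python3 - <<'E'
from h import *
snap("side","pics/s6.png");im=cv2.imread("pics/s6.png")[0:200,250:450];cv2.imwrite("pics/s6c.png",cv2.resize(im,None,fx=3,fy=3))
E
```

```text
rel x -0.0520 y 0.0445 z 0.1074 phi~1.051 [ 0.4  -0.84  0.73] [ 0.01 -0.05  0.02] 0.0002759401738057303 force along x 0.20
1.6 [-0.012  0.001  0.069]
1.45 [-0.012  0.001  0.051]
1.3 [-0.009  0.     0.033]
1.15 [-0.004  0.     0.016]
1.0 [ 0.004  0.    -0.   ]
0.85 [ 0.015  0.    -0.015]
0.7 [ 0.027  0.    -0.028]
0.55 [ 0.041  0.    -0.039]
0.4 [ 0.057  0.    -0.048]
0.25 [ 0.074  0.    -0.054]
0.12 [ 0.089  0.    -0.058]
0.0 [ 0.103  0.    -0.059]
```

View pics/s6c.png

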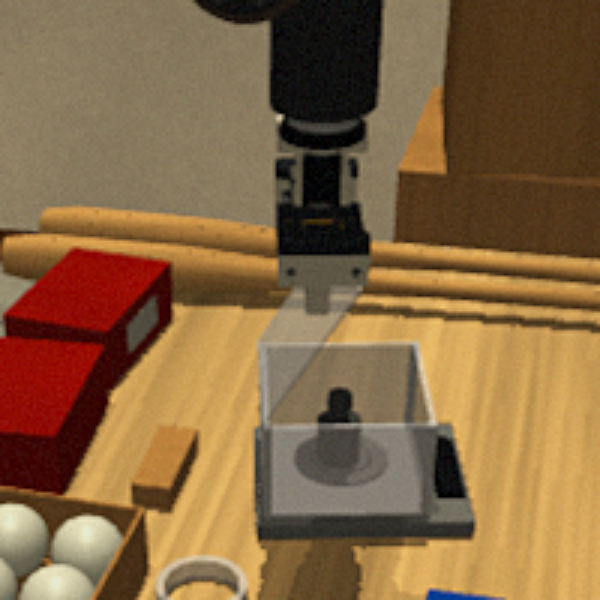

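The lid follows (about 1 rad), gripper clear of the handle. Continue down to the rim.

Call:
{"name": "apply_moves", "arguments": {
  "motion": [
    [0.015,0,-0.015,0,0,0],
    [0.027,0,-0.028,0,0,0],
    [0.041,0,-0.039,0,0,0],
    [0.057,0,-0.048,0,0,0],
    [0.074,0,-0.054,0,0,0],
    [0.089,0,-0.058,0,0,0],
    [0.1,0,-0.059,0,0,0],
    [0.103,0,-0.059,0,0,0]
  ]
}}

```text
time_s: 21.65
tcp_pos: [0.4978, -0.2295, 0.1355]
ee_rot: [-0.181, 1.558, 0.177]
force: [-8.0, 7.0, 23.2]
opening: 0.0006
```

```bash
python3 lid.py|head -1
```

```text
rel x -0.1088 y 0.0441 z 0.0050 phi~0.042 [-8.03  6.99 23.17] [ 2.63  2.97 -0.04] 0.0005667854790214455 force along x -6.22
```

The lid stopped against the rim with 23 N of push. Retreat upward and check.

Call:
{"name": "apply_moves", "arguments": {
  "motion": [
    [-0.03,0,0,0,0,0],
    [-0.08,0,0,0,0,0],
    [-0.13,0,0,0,0,0],
    [-0.15,-0.03,-0.05,0,0,0],
    [-0.15,0.03,-0.09,0,0,0],
    [-0.15,0.08,-0.1,0,0,0],
    [-0.15,0.13,-0.1,0,0,0],
    [-0.15,0.18,-0.1,0,0,0]
  ]
}}

```text
time_s: 22.45
tcp_pos: [0.3637, -0.0962, 0.2859]
ee_rot: [-0.179, 1.555, 0.175]
force: [2.0, 2.2, 1.3]
opening: 0.0005
```

Call:
{"name": "apply_moves", "arguments": {
  "motion": [
    [0,0.05,0,0,0,0],
    [0,0.1,0,0,0,0],
    [0,0.15,0,0,0,0],
    [0,0.2,0,0,0,0],
    [0,0.2,0,0,0,0]
  ]
}}

```text
time_s: 22.95
tcp_pos: [0.3182, 0.1049, 0.2869]
ee_rot: [-0.185, 1.552, 0.186]
force: [0.7, -0.4, 0.3]
opening: 0.0002
```

Run:
```python
from h import *
p,A,s=tool();print(p,s["force"])
c=snap("top","pics/t3.png");d=snap("side","pics/s7.png")
a=cv2.resize(c[0][130:290,380:530,::-1],None,fx=2.6,fy=2.6);b=cv2.resize(d[0][60:220,290:440,::-1],None,fx=2.6,fy=2.6)
cv2.imwrite("pics/both2.png",np.hstack([a,b]))
for o,q,y0,x0,xo in((0,c,130,380,0),(1,d,60,290,390)):
  for f in(0,.05,.1):print(o,f,[((proj(q,lidpt(f,.17,l))-[x0,y0])*2.6+[xo,0]).round(0) for l in(.085,-.085)],((proj(q,lidpt(f,.14,0,.035))-[x0,y0])*2.6+[xo,0]).round(0))
```

```text
[0.31818183 0.10489368 0.28688977] [ 0.67972649 -0.39450577  0.32036763]
0 0 [array([158., 353.]), array([338., 313.])] [254. 299.]
0 0.05 [array([161., 353.]), array([342., 312.])] [256. 296.]
0 0.1 [array([163., 352.]), array([346., 311.])] [258. 294.]
1 0 [array([663., 211.]), array([647., 137.])] [631. 146.]
1 0.05 [array([663., 204.]), array([647., 131.])] [630. 141.]
1 0.1 [array([663., 198.]), array([647., 125.])] [628. 136.]
```

Picture limit reached; check numerically: handle position in both views against the predicted shut position, weight position, and bystanders by image difference.

Run:
```python
from h import *
for n,fs in(("side","pics/s7.png"),("top","pics/t3.png")):
    c=load(fs);u=proj(c,lidpt(0,.14,0,.025));print(n,"pred shut handle",[ (f,proj(c,lidpt(f,.14,0,.025)).round(1)) for f in(0,.04,.1)])
    g=c[0].max(2);x,y=u.astype(int);s=g[y-14:y+14,x-14:x+14];m=(s<50).astype(np.uint8)
    k,l,st,ce=cv2.connectedComponentsWithStats(m);print([(st[i].tolist(),(ce[i]+[x-14,y-14]).round(1)) for i in range(1,k) if st[i,4]>8])
# near rim/lid edge in side view: bright line profile at free-edge column
c=load("pics/s7.png");b=load("pics/s4.png")
u=proj(c,lidpt(0,.15,.085,0)).astype(int);print(u);print("now",c[0][u[1]-10:u[1]+10,u[0]].max(1));print("before",b[0][u[1]-10:u[1]+10,u[0]].max(1))
# bystanders
a,t=load("pics/top.png")[0],load("pics/t3.png")[0]
for nm,(x,y) in dict(puck=(349,234),small=(320,279),blue=(371,285),pink=(277,287),yel=(281,208),tape=(367,189),eraser=(442,156),carton=(355,130),purple=(234,185),yel1=(188,205)).items():
    P=a[y-14:y+14,x-20:x+20];S=t[y-19:y+19,x-25:x+25];r=cv2.matchTemplate(S,P,cv2.TM_CCOEFF_NORMED);_,v,_,l=cv2.minMaxLoc(r);print(nm,round(v,2),l[0]-5,l[1]-5)
```

```text
side pred shut handle [(0, array([382.4, 119.1])), (0.04, array([382.2, 117.5])), (0.1, array([381.7, 115.1]))]
[([11, 7, 9, 14, 78], array([382.9, 117.5]))]
top pred shut handle [(0, array([476.1, 245.1])), (0.04, array([476.8, 244.6])), (0.1, array([477.9, 243.5]))]
[([9, 8, 15, 12, 131], array([478.5, 244.5]))]
[387 141]
now [150 150 149 150 148 152 151 151 159 143 132 109  97 108 103 113 116 114
 123 120]
before [ 71  73  74  79  79  83  92  89  91  98 128 112  99 107 107 109 113 116
 117 116]
puck 1.0 0 0
small 0.94 0 0
blue 0.96 0 0
pink 0.68 0 0
yel 1.0 0 0
tape 1.0 0 0
eraser 1.0 0 0
carton 1.0 0 0
purple 1.0 0 0
yel1 1.0 0 0
```

Run:
```python
from h import *
for f in("pics/s4.png","pics/s7.png"):
    s=load(f)[0][125:170,345:382].astype(int);v=s.max(2);m=(v<np.median(v)*.7).astype(np.uint8)
    k,l,st,ce=cv2.connectedComponentsWithStats(m);i=1+st[1:,4].argmax();print(f,st[i],ce[i].round(1)+[345,125])
P=load("pics/s4.png")[0][138:160,352:376];S=load("pics/s7.png")[0][132:166,346:382]
r=cv2.matchTemplate(S,P,cv2.TM_CCOEFF_NORMED);print(cv2.minMaxLoc(r))
from rig import sign_off
print(status.get_state()["time_s"]);sign_off()
```

```text
pics/s4.png [ 10  18  15  15 197] [362.4 149.6]
pics/s7.png [  3  18  31  19 445] [363.2 152.2]
(0.01133875735104084, 0.40414953231811523, (0, 8), (6, 10))
23.05
the job is handed in; nothing more can be done
```

The job is handed in at 23 s. I stood the dark eight-sided weight on its foot on the open table and let go. I then picked it up again by the knob and lowered it onto the pan inside the ring. I opened the fingers only once the wrist force showed the spring carrying the load. The lid was then swung down until it stopped on the rim under about 23 N of fingertip push, and the arm was moved clear.

**Last checks**
- **Weight:** a picture taken mid-way through closing the lid showed it upright in the ring.
- **Lid:** the fingertip ended 5 mm above the hinge line, about the lid's own thickness, so it is shut. The handle is within about 2.5 pixels of the predicted shut position in both views. This fits a fully shut lid within the calibration error, but does not prove the last hundredths of a radian.
- **Other things on the table:** all ten I compared show zero shift between the first and last top views. The match was weaker for the pink weight (0.68).

**Inconclusive:** I had reached the picture limit, so I checked the weight after closing only numerically, and handed in within the same script. The lid's shading changed the picture, and the template match was poor: score 0.40, best fit 8 pixels away, on a faint feature. The dark blob at the weight shifted by less than 3 pixels, but it more than doubled in size, probably because of shadow. I therefore have no independent proof that the weight was undisturbed after the lid closed, though nothing touched it.

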